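# Show the date on a spice jar's base to the phone camera

## Robot

A 6-joint arm with a two-finger parallel gripper is mounted at the origin on a cart in front of the work surface, level with it; the furniture and walls round the work are solid. World frame = base frame: x ahead of the robot, y to its left, z up, the work surface at z = 0. Lengths are in m, angles in rad, forces in N, time in s.
With the tool pointing down it reaches from about 0.275 to 0.875 m from the base axis. Payload 12.5 kg.
Tool frame: the origin (TCP) lies midway between the tips of the shut fingers; the grasp point (between the pads) lies 19 mm behind it; z points along the fingers, y is the line along which they close (so a half turn about z gives the same grasp; the last joint's range is limited). The gripper opens to 85 mm and grips with 20 to 120 N. Pads are 22 mm wide; open, the fingers measure 114 mm over their backs; the gripper's body (76 mm by 85 mm) begins 54 mm behind the grasp point. The pads swing forward as they close: fully open they stand 13 mm farther back than shut.
Start: joints at [1.036, 0.351, 1.652, -0, 1.139, -0.085], TCP at [0.239, 0.495, 0.231] pointing down, gripper open.
Joint ranges: [-2.75, 2.75], [-0.79, 2.1], [0.01, 2.65], [-1.57, 4.71], [0.07, 3.14], [-2.87, 2.87]. Speed limits (rad/s): [2.22, 2.22, 2.79, 3.14, 3.14, 3.14].

## Interface

Orientations are given as a 3x3 rotation matrix whose columns are the frame's x, y, z axes.
In Python, from bench import get_obs, snapshot, manip gives the robot as it stands. The module is installed in compiled form; this text tells all that it offers.
- The arm moves only by the shell command python3 -m crank 'ROWS' [FORCE]. ROWS is JSON, a list of rows, each an object with "hand": the closure, from -1 (fully open) to 1 (shut); "dp": the shift along the world's x, y, z in units of 25 mm (1.0 is 25 mm), a list of three; "roll": the turn about the world's z in units of 6 degrees (1.0 is 6 degrees). A call has 1 to 5 rows; each row is the pose to reach, as a shift and turn from the pose commanded when the call began; what a row does not reach only later rows make up. A row lasts 1/10 s, in which the tool goes at most 50 mm and 8.59 degrees, less where a joint would pass 70% of its speed; a pose out of reach is approached as far as the arm can. A call with a gripper value outside its range is refused whole. The fingers move at their own pace and stop on an object; FORCE is the grip in N (left out, the last holds). Time passes only in rows, so rows that repeat a pose let the fingers close. It gives the time, the measured TCP pose, the force, the opening and the grip force at its end, in the units of the state.
- get_obs(): the state, without advancing time (a new reading comes with each control period).
- snapshot(name): name is "scene" or "top" or "wrist"; returns a dict with "color" (480x640x3 uint8, blue, green, red), "z_map" (480x640 float32, m along the optical axis (not along the pixel's ray), 0 where there is no reading), "fx", "fy", "cx", "cy" (pixels), "origin" and "rotation" of the camera in the world. Camera axes: x right, y up, looking along -z (the intrinsics and any distortion apply to the point x, -y, -z); pixel columns grow to the right and rows downward; lengths in m; the calibration is good to about 2 mm. A picture is of the moment at which its call begins.
- manip.job_done(): hands the job in; it is judged then, once.
The state is a dict: "time_s": time; "joint_pos": joint angles; "joint_velocities": joint speeds; "joint_torque": joint torques, N m; "ee_pos": TCP position; "orientation": TCP orientation; "contact_force": force on the tool from outside, world axes, zero at the start; "wrist_torque": the same for the moment, N m; "grip_width": finger opening in m; "finger_force": force on a finger pad.
Only numpy, scipy, OpenCV 4.12 (cv2) and the standard library are available. Lean on these libraries where they do the work, as an engineer would, in place of code of your own. Each camera call takes 0.05 s, during which the arm holds its last target. There are 200 camera calls.

## Task

Someone on a video call wants to read the best-before date stamped on the underside of the spice jar in the spice drawer. Pull the drawer open, take out the spice jar (leave the two shakers lying in the drawer), and hold it up to the phone's front camera: underside towards the lens, square to it and centred on it, about 12 cm away. Do not bump the phone or disturb the mandarin, garlic and mug standing about, and finish while still holding the jar there in the air.

Things in the scene. Friction and masses are not known exactly. Their poses are not given: they have to be found in the camera images.
- chest: fixed low wooden spice-drawer unit on the worktop, 230 deep (its x) x 290 wide (y) x 88 mm high; origin under its centre on the worktop, its own -x points out of the drawer front, z up; upright, yaw within 0.1 rad of zero; wall cabinets overhang everything beyond x = 0.61 m, from 0.53 m above the worktop up
- drawer (a joint): the unit's drawer: travel in metres along the unit's own -x, 0 = shut, 0.170 = fully out; friction about 2 N, stays where left. Open-topped, inside 250 mm wide, rim 42 mm above its inner floor, front panel 12 mm thick. On the floor three lanes along x, 75 mm from centre to centre, each with two 5 mm high rounded ridges 33 mm apart that stop round things rolling
- drawer_handle (a point): middle of the drawer's steel bar handle, which runs 110 mm along the unit's y at 64 mm above the worktop (24 mm below the unit's top), 35 mm in front of the drawer front (axis to face: about 30 mm is free behind the bar, which is round and about 10 mm thick, so go in with fingers only part open); free above (moves with the drawer; axes as chest)
- drawer_floor (a point): point on the drawer's inner floor, 19 mm above the worktop; 103 mm behind the inside of the drawer's front panel, mid-width (moves with the drawer; axes as chest). When the drawer is shut it lies over the origin of chest
- jar: the spice jar: a straight round glass jar 45 mm in diameter and 106 mm long with a broad screw cap of the same diameter, 110 g or somewhat more or less; origin at the centre of its underside, its own z runs from the underside to the cap. It lies in one of the three lanes, underside to the drawer's front, cap to the back, its axis 22.5 mm above the drawer's inner floor
- jar_cap (a point): centre of the jar's cap top, 106 mm along the jar's z from its underside
- shaker_a: one of two like shakers, 44 mm in diameter and 90 mm long, narrowing to a 34 mm domed metal cap; lies in another lane of the drawer, base to the front; origin at the centre of its base, z to its cap
- shaker_b: the other shaker, same as shaker_a, in the remaining lane
- stand: fixed aluminium desk stand that carries the phone, base plate 92 x 76 mm; origin under the base plate's centre on the worktop; its -x is the side the phone faces, roughly to the robot's right
- phone: phone standing upright on end in the stand, fixed to it: 74 wide (its y) x 155 high (its z) x 8.5 mm thick (x), leaning back 0.26 rad; origin at the middle of its lower edge, 45 mm above the worktop; its own -x points out of the screen side, level-ish and 0.26 rad upward
- lens (a point): the phone's front camera, a small ringed disc on the screen side 146 mm up the phone's z, about 186 mm above the worktop; axes as phone, so the camera looks along this point's -x, which rises 0.26 rad above level
- mandarin: loose mandarin about 63 mm wide, 54 mm high, on the worktop to the left; origin at its underside
- garlic: loose garlic bulb lying on top of the drawer unit, 53 mm wide, 52 mm high; origin at its underside
- mug: loose green mug standing on the worktop to the left, 86 mm wide, 96 mm high; origin at its underside

How it is judged:
By the outcome, as a careful person would: the job done as asked, in the order asked, and still so for the second after the job is handed in, while the arm keeps its last pose, push and grip.
It also fails if it takes over 54 s, if anything falls off the work surface, if the arm or the gripper's body presses on something with over 40 N, if the wrist force passes 120 N, or if a joint passes its speed limit or range.

## Working session

There is one attempt and no reset: what is moved stays moved. The work goes in short steps, Python scripts to look and compute and a shell command to move; the robot and the scene stay as the last step left them, time stands still between calls to the robot, and variables do not carry over. Pictures are saved under pics/ and viewed, at most 10 in all, crops included, and the job is handed in when it is done.

```bash
mkdir -p pics; cat > h.py <<'E'
import numpy as np, cv2
from bench import get_obs, snapshot, manip
def snap(n,f=None):
    s=snapshot(n)
    if f: cv2.imwrite('pics/'+f,s['color']); np.savez('pics/'+f[:-4]+'.npz',**s)
    return s
def world(s,u,v,d=None):
    d=s['z_map'][int(v),int(u)] if d is None else d
    p=np.array([(u-s['cx'])/s['fx']*d,-(v-s['cy'])/s['fy']*d,-d])
    return np.array(s['origin'])+np.array(s['rotation'])@p
def cloud(s):
    v,u=np.mgrid[0:480,0:640]; d=s['z_map']
    p=np.stack([(u-s['cx'])/s['fx']*d,-(v-s['cy'])/s['fy']*d,-d],-1)
    w=p@np.array(s['rotation']).T+np.array(s['origin']); w[d<=0]=np.nan
    return w
def onplane(s,u,v,z):
    r=np.array(s['rotation'])@np.array([(u-s['cx'])/s['fx'],-(v-s['cy'])/s['fy'],-1]); o=np.array(s['origin'])
    return o+r*(z-o[2])/r[2]
E
python3 - <<'E'
from h import *
np.set_printoptions(precision=4,suppress=True)
o=get_obs();print(o)
a=snap('top','t1.png');b=snap('scene','s1.png')
for s in(a,b):print(s['origin'],s['rotation'],s['fx'],s['fy'],s['cx'],s['cy'],[k for k in s])
E
```

```text
{'time_s': 0.0, 'joint_pos': array([ 1.0364,  0.3512,  1.6524,  0.    ,  1.1391, -0.0846]), 'joint_velocities': array([ 0.0007,  0.    , -0.0001,  0.0002, -0.0009,  0.0013]), 'joint_torque': array([  0.0013, -50.6103, -29.1406,  -0.0001,   0.0046,   0.    ]), 'ee_pos': array([0.2389, 0.495 , 0.2308]), 'orientation': array([[-0.9005,  0.4348, -0.0006],
       [ 0.4348,  0.9005, -0.001 ],
       [ 0.0001, -0.0011, -1.    ]]), 'contact_force': array([-0.2932, -0.877 , -1.0814]), 'wrist_torque': array([0.0209, 0.042 , 0.0441]), 'finger_force': 0.0, 'grip_width': 0.08519599872932482}
[0.4605 0.4171 1.1951] [[ 0.0206  0.9952 -0.0959]
 [-0.9991  0.0241  0.0353]
 [ 0.0374  0.0951  0.9948]] 516.9367760175135 516.9367760175135 317.2464305435545 233.9772472003411 ['color', 'z_map', 'fx', 'fy', 'cx', 'cy', 'origin', 'rotation']
[ 0.4719 -0.5481  0.8384] [[ 0.9959  0.0718 -0.055 ]
 [-0.0874  0.609  -0.7884]
 [-0.0231  0.7899  0.6127]] 587.3999493106927 587.3999493106927 315.91662862863456 247.35914959151876 ['color', 'z_map', 'fx', 'fy', 'cx', 'cy', 'origin', 'rotation']
```

View pics/t1.png

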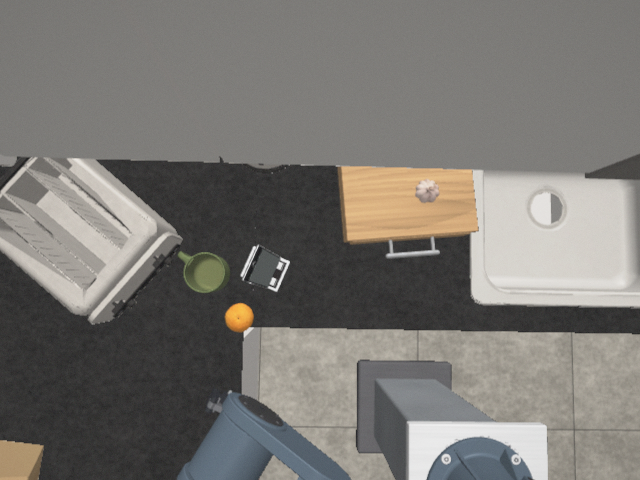

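View pics/s1.png

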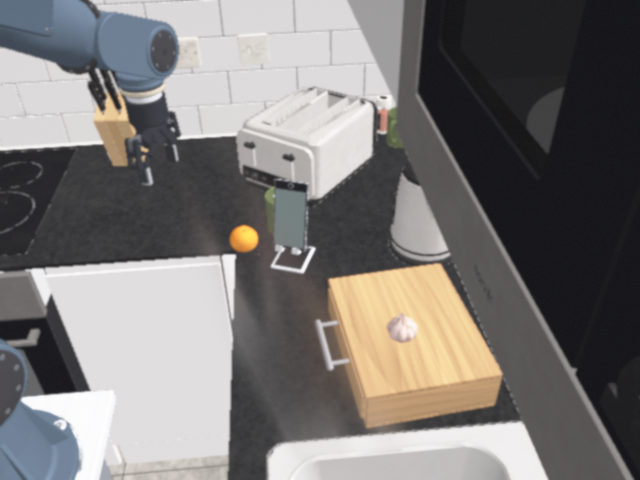

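```bash
python3 - <<'E'
from h import *
np.set_printoptions(precision=4,suppress=True)
a=dict(np.load('pics/t1.npz'));b=dict(np.load('pics/s1.npz'))
W=cloud(a);V=cloud(b)
def show(W,u,v): print((u,v),W[v,u])
# chest top in both views
for s,C in((a,W),(b,V)):
    hsv=cv2.cvtColor(s['color'],cv2.COLOR_BGR2HSV)
    m=(hsv[...,0]>8)&(hsv[...,0]<25)&(hsv[...,1]>70)&(abs(C[...,2]-.088)<.012)&(C[...,0]<.8)&(C[...,1]<.3)
    p=C[m];print('chest',m.sum(),np.median(p,0)); r=cv2.minAreaRect(p[:,:2].astype(np.float32));print(r,cv2.boxPoints(r))
    # handle: grey, z .05-.075, in front
    h=(C[...,2]>.05)&(C[...,2]<.08)&(C[...,1]<.22)&(C[...,1]>-.1)&(C[...,0]<r[0][0]-.11)&(C[...,0]>.3)
    p=C[h];print('handle',h.sum(),np.median(p,0),p.min(0) if len(p) else 0,p.max(0) if len(p) else 0)
    q=(C[...,2]>.03)&(C[...,2]<.25)&(abs(C[...,0]-.48)<.06)&(C[...,1]<.42)&(C[...,1]>.25)
    v,u=np.nonzero(q);p=C[q];print('phone',q.sum(),u.min(),u.max(),v.min(),v.max(),p.min(0),p.max(0))
show(W,265,270);show(W,427,190);show(W,240,318);show(W,205,272)
for c,(s,x0,x1,y0,y1) in {'t':(a,215,325,225,315),'s':(b,250,330,165,285)}.items():
    cv2.imwrite(f'pics/c{c}.png',cv2.resize(s['color'][y0:y1,x0:x1],None,fx=4.5,fy=4.5,interpolation=2))
i=[cv2.resize(cv2.imread(f'pics/c{c}.png'),(390,500)) for c in 'ts'];cv2.imwrite('pics/cc.png',np.hstack(i))
E
```

```text
chest 7803 [0.6384 0.1808 0.0874]
((0.6397297382354736, 0.1654580980539322), (0.16434265673160553, 0.2721719741821289), 1.1154776811599731) [[0.5549 0.2999]
 [0.5602 0.0278]
 [0.7245 0.031 ]
 [0.7192 0.3031]]
handle 83 [0.5272 0.1944 0.0675] [0.5224 0.1443 0.0604] [0.5297 0.2191 0.0742]Traceback (most recent call last):
  File "<stdin>", line 15, in <module>
    return umr_minimum(a, axis, None, out, keepdims, initial, where)
ValueError: zero-size array to reduction operation minimum which has no identity
```

```bash
python3 - <<'E'
from h import *
np.set_printoptions(precision=4,suppress=True)
a=dict(np.load('pics/t1.npz'));b=dict(np.load('pics/s1.npz'))
W=cloud(a);V=cloud(b)
for s,C,n in((a,W,'top'),(b,V,'scene')):
    hsv=cv2.cvtColor(s['color'],cv2.COLOR_BGR2HSV)
    m=(hsv[...,0]>8)&(hsv[...,0]<25)&(hsv[...,1]>70)&(hsv[...,2]>120)&(abs(C[...,2]-.088)<.01)&(C[...,0]<.85)&(C[...,1]<.35)&(C[...,1]>-.1)
    p=C[m];print(n,'chest',m.sum(),np.median(p,0)); r=cv2.minAreaRect(p[:,:2].astype(np.float32));print(r[1],cv2.boxPoints(r).tolist())
for u,v in((388,255),(412,253),(438,251),(345,242),(478,234),(341,168),(265,270),(427,190),(240,318),(205,272)): print('top',(u,v),W[v,u],onplane(a,u,v,.088))
for u,v in((320,323),(325,345),(331,367),(329,278),(366,428),(443,266),(499,375),(290,187),(278,184),(305,186),(290,215),(277,244),(303,250),(245,238),(403,328)): print('sc',(u,v),V[v,u],onplane(b,u,v,.088))
for c,(s,x0,x1,y0,y1) in {'t':(a,215,315,225,325),'s':(b,240,340,165,265)}.items():
    cv2.imwrite(f'pics/c{c}.png',cv2.resize(s['color'][y0:y1,x0:x1],(400,400),interpolation=2))
cv2.imwrite('pics/cc.png',np.hstack([cv2.imread(f'pics/c{c}.png') for c in 'ts']))
E
```

```text
top chest 8552 [0.6394 0.1927 0.0874]
(0.16310369968414307, 0.28893283009529114) [[0.5548112392425537, 0.31456422805786133], [0.5821365118026733, 0.0269264318048954], [0.744509220123291, 0.04235166311264038], [0.7171839475631714, 0.3299894630908966]]
scene chest 15184 [0.6815 0.1501 0.0888]
(0.23114435374736786, 0.29652565717697144) [[0.5496792197227478, 0.3181796073913574], [0.5811943411827087, 0.023333445191383362], [0.8110294938087463, 0.0478997528553009], [0.7795143723487854, 0.34274590015411377]]
top (388, 255) [0.5265 0.2211 0.0696] [0.5254 0.2243 0.088 ]
top (412, 253) [0.5322 0.1677 0.0677] [0.5309 0.1722 0.088 ]
top (438, 251) [0.5379 0.11   0.0678] [0.5365 0.1155 0.088 ]
top (345, 242) [ 0.5587  0.3096 -0.0017] [0.5513 0.3177 0.088 ]
top (478, 234) [ 0.5848 -0.0035 -0.    ] [0.5757 0.0275 0.088 ]
top (341, 168) [0.7139 0.3287 0.0848] [0.7132 0.3289 0.088 ]
top (265, 270) [0.4868 0.486  0.1127] [0.4874 0.4876 0.088 ]
top (427, 190) [0.6613 0.1506 0.1322] [0.6697 0.1396 0.088 ]
top (240, 318) [0.3829 0.5411 0.0513] [0.3854 0.5371 0.088 ]
top (205, 272) [0.482  0.6293 0.0037] 
[... 228 characters left out ...]
.4189 -0.0002] [0.5561 0.3171 0.088 ]
sc (366, 428) [0.5869 0.0316 0.0009] [ 0.575  -0.0287  0.088 ]
sc (443, 266) [0.8209 0.4283 0.0017] [0.7849 0.3275 0.088 ]
sc (499, 375) [0.8044 0.0497 0.0858] [0.8034 0.0479 0.088 ]
sc (290, 187) [0.4945 0.5027 0.1861] [0.4979 0.6608 0.088 ]
sc (278, 184) [0.47   0.5184 0.1858] [0.4697 0.6782 0.088 ]
sc (305, 186) [0.5258 0.4978 0.1892] [0.5342 0.6609 0.088 ]
sc (290, 215) [0.4907 0.4853 0.1273] [0.4917 0.5424 0.088 ]
sc (277, 244) [0.4582 0.4813 0.0554] [0.4588 0.4384 0.088 ]
sc (303, 250) [0.5137 0.4581 0.0516] [0.5118 0.4116 0.088 ]
sc (245, 238) [0.3868 0.5246 0.0459] [0.3914 0.4676 0.088 ]
sc (403, 328) [0.6618 0.1336 0.1244] [0.6715 0.1683 0.088 ]
```

View pics/cc.png

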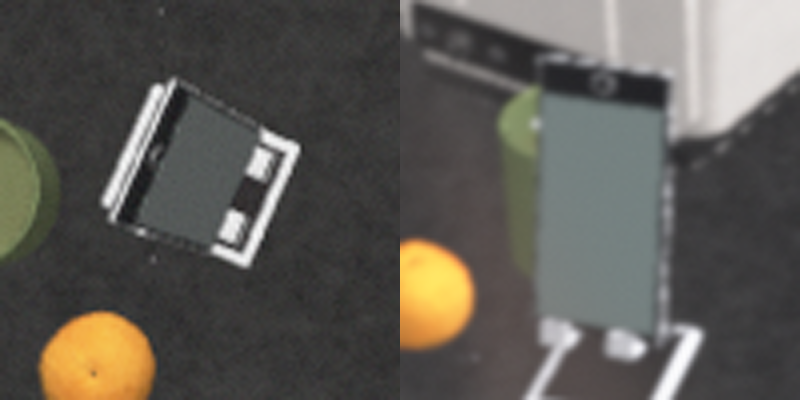

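```bash
python3 - <<'E'
from h import *
np.set_printoptions(precision=4,suppress=True)
a=dict(np.load('pics/t1.npz'));b=dict(np.load('pics/s1.npz'))
def ray(s,u,v):
    r=np.array(s['rotation'])@np.array([(u-s['cx'])/s['fx'],-(v-s['cy'])/s['fy'],-1]);return s['origin'],r/np.linalg.norm(r)
def tri(p,q):
    o1,d1=ray(a,*p);o2,d2=ray(b,*q)
    t=np.linalg.lstsq(np.stack([d1,-d2],1),o2-o1,rcond=None)[0]
    x,y=o1+t[0]*d1,o2+t[1]*d2;return (x+y)/2,np.linalg.norm(x-y)
L=(253.5,263.5);S=(290.2,185.8)
print('lens tri',tri(L,S),world(a,*L),world(b,*S))
for s,x0,x1,y0,y1 in((a,240,300,235,300),(b,270,312,183,250)):
    C=cloud(s);m=np.zeros(C.shape[:2],bool);m[y0:y1,x0:x1]=1
    m&=(C[...,2]>.07)&(C[...,2]<.2)&(abs(C[...,1]-.49)<.06)&(abs(C[...,0]-.49)<.07)
    p=C[m]
    for k in range(6):
        c=p.mean(0);n=np.linalg.svd(p-c,full_matrices=0)[2][2];e=(p-c)@n;p=p[abs(e)<max(.0025,1.5*e.std())] if k<5 else p
    n*=-np.sign(n[1]);print('n',n,'yaw',np.arctan2(-n[1],-n[0]),'rise',np.arcsin(n[2]),len(p),e.std(),'c',c, 'z extent',p[:,2].min(),p[:,2].max())
    print('lens off plane',(tri(L,S)[0]-c)@n)
for h in ((388,255),(438,251)):print('handle top on z .069',onplane(a,*h,.069))
# handle from scene: fit points
C=cloud(b)
for C in(cloud(a),cloud(b)):
    h=(C[...,2]>.06)&(C[...,2]<.08)&(C[...,1]<.235)&(C[...,1]>.09)&(C[...,0]<.545)&(C[...,0]>.5)
    p=C[h];f=np.polyfit(p[:,1],p[:,0],1);print('bar',len(p),f,p[:,1].min(),p[:,1].max(),p[:,2].max(),np.polyval(f,.166))
E
```

```text
lens tri (array([0.4961, 0.5038, 0.1884]), np.float64(0.0019682513659810513)) [0.4969 0.5033 0.1941] [0.4951 0.5012 0.19  ]
n [-0.3649 -0.8928  0.264 ] yaw 1.182761596721433 rise 0.2671926767156072 793 0.0008383594327581788 c [0.4932 0.4922 0.1403] z extent 0.07035010721392743 0.19974265468269514
lens off plane 0.0012408385760052298
n [-0.3609 -0.8953  0.2612] yaw 1.18761571648743 rise 0.2642248222851014 1332 0.0013158348013108932 c [0.4913 0.4912 0.1338] z extent 0.07021059339472324 0.19767966435776274
lens off plane 0.0013042167544654053
handle top on z .069 [0.5265 0.221  0.069 ]
handle top on z .069 [0.5378 0.1103 0.069 ]
bar 290 [-0.0766  0.5453] 0.10715282278755284 0.22536445593419144 0.07416775567328027 0.5325740260223398
bar 372 [-0.0658  0.5413] 0.1059717478040696 0.22610071572738089 0.07369130085443287 0.5303376469827354
```

```bash
python3 -m crank '[{"hand":0.3,"dp":[6,-6,0],"roll":-5},{"hand":0.3,"dp":[6,-6,0],"roll":-5},{"hand":0.3,"dp":[6,-6,0],"roll":-5},{"hand":0.3,"dp":[6,-6,0],"roll":-5},{"hand":0.3,"dp":[6,-6,0],"roll":-5}]' 40; python3 -m crank '[{"hand":0.3,"dp":[5.7,-7.2,-2],"roll":-4.75},{"hand":0.3,"dp":[5.7,-7.2,-2],"roll":-4.75},{"hand":0.3,"dp":[5.7,-7.2,-2],"roll":-4.75},{"hand":0.3,"dp":[5.7,-7.2,-2],"roll":-4.75},{"hand":0.3,"dp":[5.7,-7.2,-2],"roll":-4.75}]'
```

```text
time_s: 0.6
ee_pos: [0.3915, 0.3424, 0.2311]
orientation: [[-0.558, 0.83, 0.0], [0.83, 0.558, -0.001], [-0.001, -0.0, -1.0]]
contact_force: [0.0, -0.0, 0.1]
grip_width: 0.0299
finger_force: 0.0
time_s: 1.1
ee_pos: [0.5326, 0.1633, 0.1804]
orientation: [[-0.098, 0.995, -0.001], [0.995, 0.098, -0.0], [-0.0, -0.001, -1.0]]
contact_force: [0.7, 1.6, 0.2]
grip_width: 0.0296
finger_force: 0.0
```

```bash
python3 -m crank '[{"hand":0.3,"dp":[0,0,-2],"roll":0},{"hand":0.3,"dp":[0,0,-3],"roll":0},{"hand":0.3,"dp":[0,0,-4],"roll":0},{"hand":0.3,"dp":[0,0,-4.7],"roll":0},{"hand":0.3,"dp":[0,0,-5.3],"roll":0}]'; python3 -m crank '[{"hand":0.3,"dp":[0,0,0],"roll":0},{"hand":0.95,"dp":[0,0,0],"roll":0},{"hand":0.95,"dp":[0,0,0],"roll":0},{"hand":0.95,"dp":[0,0,0],"roll":0},{"hand":0.95,"dp":[0,0,0],"roll":0}]' 40
```

```text
time_s: 1.6
ee_pos: [0.5311, 0.1656, 0.0474]
orientation: [[-0.101, 0.995, -0.001], [0.995, 0.101, -0.0], [-0.0, -0.001, -1.0]]
contact_force: [-0.3, 0.5, 1.2]
grip_width: 0.0296
finger_force: 0.0
time_s: 2.1
ee_pos: [0.532, 0.1655, 0.0496]
orientation: [[-0.1, 0.995, 0.001], [0.995, 0.1, 0.0], [0.0, 0.001, -1.0]]
contact_force: [-0.3, 1.9, 3.2]
grip_width: 0.0094
finger_force: 39.4
```

```bash
python3 -m crank '[{"hand":0.95,"dp":[-0.5,-0.05,0],"roll":0},{"hand":0.95,"dp":[-1.2,-0.12,0],"roll":0},{"hand":0.95,"dp":[-2,-0.2,0],"roll":0},{"hand":0.95,"dp":[-2.8,-0.28,0],"roll":0},{"hand":0.95,"dp":[-3.6,-0.36,0],"roll":0}]'; python3 -m crank '[{"hand":0.95,"dp":[-0.8,-0.08,0],"roll":0},{"hand":0.95,"dp":[-1.6,-0.16,0],"roll":0},{"hand":0.95,"dp":[-2.3,-0.23,0],"roll":0},{"hand":0.95,"dp":[-2.8,-0.28,0],"roll":0},{"hand":0.95,"dp":[-3.1,-0.31,0],"roll":0}]';  python3 -m crank '[{"hand":0.95,"dp":[0,0,0],"roll":0},{"hand":0.3,"dp":[0,0,0],"roll":0},{"hand":0.3,"dp":[0,0,0],"roll":0},{"hand":0.3,"dp":[0,0,0],"roll":0}]'; python3 -m crank '[{"hand":0.3,"dp":[0,0,2],"roll":0},{"hand":0.3,"dp":[0,0,4],"roll":3},{"hand":0.3,"dp":[0,0,6],"roll":6},{"hand":0.3,"dp":[0,0,8],"roll":9},{"hand":0.3,"dp":[0,0,8],"roll":11}]'; python3 - <<'E'
from h import *
s=snap('scene','s2.png');t=snap('top','t2.png');w=snap('wrist','w2.png')
cv2.imwrite('pics/m2.png',np.hstack([cv2.resize(x['color'],(400,300)) for x in (s,w)]))
E
```

```text
time_s: 2.6
ee_pos: [0.4419, 0.1566, 0.0495]
orientation: [[-0.1, 0.995, 0.003], [0.995, 0.1, 0.001], [0.001, 0.003, -1.0]]
contact_force: [1.6, 3.2, 0.4]
grip_width: 0.0094
finger_force: 40.6
time_s: 3.1
ee_pos: [0.3643, 0.1489, 0.0495]
orientation: [[-0.1, 0.995, 0.002], [0.995, 0.1, 0.001], [0.001, 0.003, -1.0]]
contact_force: [9.0, 4.2, 1.5]
grip_width: 0.009
finger_force: 40.9
time_s: 3.5
ee_pos: [0.364, 0.1484, 0.0487]
orientation: [[-0.1, 0.995, -0.001], [0.995, 0.1, -0.0], [-0.0, -0.001, -1.0]]
contact_force: [-0.5, -0.4, 0.5]
grip_width: 0.03
finger_force: 0.0
time_s: 4.0
ee_pos: [0.3664, 0.1491, 0.2544]
orientation: [[-0.649, 0.761, 0.009], [0.761, 0.649, 0.002], [-0.004, 0.009, -1.0]]
contact_force: [0.4, 1.1, -1.4]
grip_width: 0.0301
finger_force: 0.0
```

View pics/m2.png

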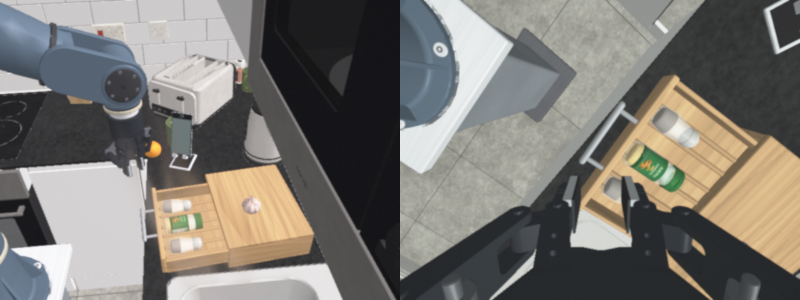

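```bash
python3 -m crank '[{"hand":0.3,"dp":[1,0,0],"roll":1},{"hand":0.3,"dp":[2,0,0],"roll":2},{"hand":0.3,"dp":[2,0,0],"roll":3},{"hand":0.3,"dp":[2,0,0],"roll":4},{"hand":0.3,"dp":[2,0,0],"roll":4}]'; python3 - <<'E'
from h import *
np.set_printoptions(precision=4,suppress=True)
w=snap('wrist','w3.png');b=snap('scene','s3.png');print(w['origin'])
cv2.imwrite('pics/m3.png',np.hstack([w['color'][::2,::2],cv2.resize(b['color'][280:440,220:380],(300,300),interpolation=2)[:240]]))
for n,s in(('w',w),('s',b)):
    C=cloud(s);box=(C[...,0]>.39)&(C[...,0]<.56)&(C[...,1]>.05)&(C[...,1]<.29)
    hsv=cv2.cvtColor(s['color'],cv2.COLOR_BGR2HSV)
    g=box&(hsv[...,0]>35)&(hsv[...,0]<90)&(hsv[...,1]>80)&(C[...,2]>.03)
    p=C[g];print(n,len(p),p.min(0),p.max(0));r=cv2.minAreaRect(p[:,:2].astype(np.float32));print(r[0],r[1],cv2.boxPoints(r).tolist())
    # cylinder of jar: all high points near lane
    c=np.array(r[0]);d=np.array([.995,.1]);q=C[box&(C[...,2]>.055)&(C[...,2]<.075)];l=(q[:,:2]-c)@np.array([-.1,.995]);q=q[abs(l)<.02]
    s_=(q[:,:2]-c)@d;print('along',np.percentile(s_,[1,5,50,95,99]),'ztop',np.percentile(q[:,2],[50,95,99]))
E
```

```text
time_s: 4.65
ee_pos: [0.4136, 0.1483, 0.2473]
orientation: [[-0.898, 0.439, -0.003], [0.439, 0.898, -0.001], [0.002, -0.002, -1.0]]
contact_force: [-0.2, -0.5, 0.2]
grip_width: 0.0304
finger_force: 0.0
[0.3509 0.1797 0.3905]
w 1639 [0.4179 0.1383 0.047 ] [0.5269 0.1866 0.26  ]
(0.47392305731773376, 0.16109055280685425) (0.10923270136117935, 0.042461954057216644) [[0.4175179898738861, 0.17697030305862427], [0.421601802110672, 0.13470518589019775], [0.5303281545639038, 0.14521080255508423], [0.5262442827224731, 0.18747591972351074]]
along [-0.0741 -0.0729 -0.0138  0.0394  0.0516] ztop [0.063  0.0739 0.0749]
s 173 [0.4612 0.1437 0.0469] [0.5276 0.1742 0.067 ]
(0.4943395256996155, 0.1588919311761856) (0.06646892428398132, 0.030246974900364876) [[0.4610038101673126, 0.17379088699817657], [0.4612078368663788, 0.14354459941387177], [0.5276752710342407, 0.14399297535419464], [0.5274711847305298, 0.17423926293849945]]
along [-0.0951 -0.0721 -0.0242  0.027   0.0318] ztop [0.0628 0.0684 0.0745]
```

View pics/m3.png

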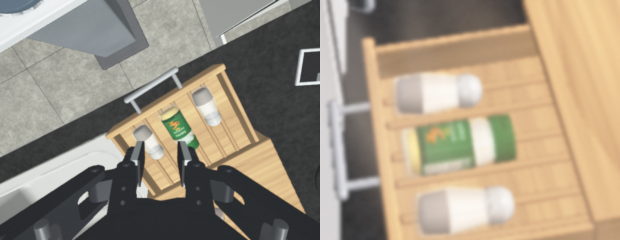

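```bash
python3 -m crank '[{"hand":-0.35,"dp":[1,0,0],"roll":1.4},{"hand":-0.35,"dp":[2.2,0.5,0],"roll":2.8},{"hand":-0.35,"dp":[2.2,0.5,-1],"roll":4.2},{"hand":-0.35,"dp":[2.2,0.5,-2],"roll":5.3},{"hand":-0.35,"dp":[2.2,0.5,-4],"roll":5.3}]' 40; python3 -m crank '[{"hand":-0.35,"dp":[0,0,0],"roll":0},{"hand":-0.35,"dp":[0,0,0],"roll":0}]'; python3 - <<'E'
from h import *
np.set_printoptions(precision=4,suppress=True)
w=snap('wrist','w4.png')
C=cloud(w);box=(C[...,0]>.39)&(C[...,0]<.56)&(C[...,1]>.05)&(C[...,1]<.29)
q=C[box&(C[...,2]>.05)&(C[...,2]<.068)]
l=(q[:,:2]-[.474,.161])@np.array([-.1,.995]);s=(q[:,:2]-[.474,.161])@np.array([.995,.1])
for k in np.arange(-.06,.06,.01):
    m=(abs(s-k)<.005)&(abs(l)<.026)
    if m.any():print(round(k,3),m.sum(),l[m].min(),l[m].max(),q[m,2].max())
print(get_obs()['ee_pos'])
E
```

```text
time_s: 5.25
ee_pos: [0.4706, 0.1615, 0.1494]
orientation: [[-0.995, -0.102, 0.005], [-0.102, 0.995, 0.001], [-0.005, 0.001, -1.0]]
contact_force: [1.6, 0.7, 0.2]
grip_width: 0.0578
finger_force: 0.0
time_s: 5.45
ee_pos: [0.469, 0.161, 0.1492]
orientation: [[-0.995, -0.1, -0.002], [-0.1, 0.995, -0.0], [0.002, -0.0, -1.0]]
contact_force: [-0.4, 0.2, 1.2]
grip_width: 0.0577
finger_force: 0.0
-0.05 447 -0.02163039653818893 0.021176154404256176 0.06596459893071246
-0.04 863 -0.02177850628528228 0.021454286245919642 0.06630939614276965
-0.03 849 -0.022178049974102654 0.021635841074513693 0.06671273349559256
-0.02 817 -0.021656856362976665 0.021861930902998566 0.06670476779700402
-0.01 793 -0.022007404608595002 0.02198525435452671 0.06680958958890026
0.0 767 -0.02215902504000351 0.021564066343744012 0.06642776352772137
0.01 734 -0.021665471204253186 0.021730540624939974 0.06669493715296021
0.02 678 -0.021845993117059273 0.02182476734104644 0.06643246758613905
0.03 553 -0.02124200163856573 0.02152252702480922 0.06580534014270151
0.04 669 -0.021472884292017092 0.0208739984512631 0.06616258515986001
0.05 608 -0.021042085025327263 0.020903023984568527 0.06576576238344375
[0.4698 0.1612 0.1504]
```

View pics/w4.png

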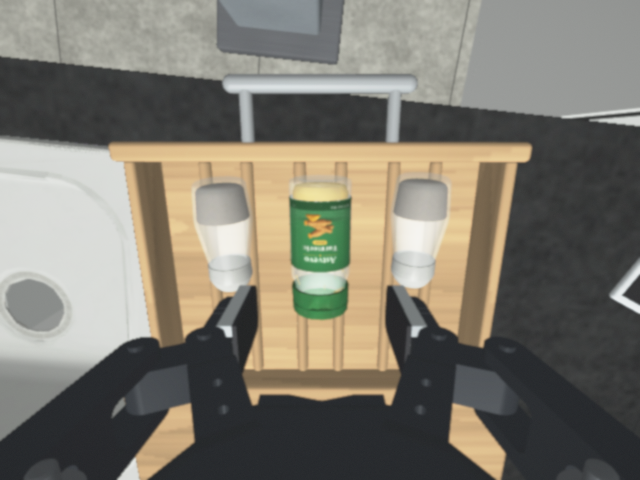

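```bash
python3 -m crank '[{"hand":-0.35,"dp":[0,0,-1.5],"roll":0},{"hand":-0.35,"dp":[0,0,-3],"roll":0},{"hand":-0.35,"dp":[0,0,-4],"roll":0},{"hand":-0.35,"dp":[0,0,-4.7],"roll":0},{"hand":-0.35,"dp":[0,0,-5.05],"roll":0}]' 30; python3 -m crank '[{"hand":-0.35,"dp":[0,0,0],"roll":0},{"hand":0.3,"dp":[0,0,0],"roll":0},{"hand":0.3,"dp":[0,0,0],"roll":0},{"hand":0.3,"dp":[0,0,0],"roll":0},{"hand":0.3,"dp":[0,0,0],"roll":0}]' 30;python3 -m crank '[{"hand":0.3,"dp":[0,0,0],"roll":0},{"hand":0.3,"dp":[0,0,0],"roll":0}]'
```

```text
time_s: 6.0
ee_pos: [0.4701, 0.1613, 0.0232]
orientation: [[-0.995, -0.102, 0.002], [-0.102, 0.995, 0.0], [-0.002, 0.0, -1.0]]
contact_force: [0.1, -0.1, -0.1]
grip_width: 0.0579
finger_force: 0.0
time_s: 6.5
ee_pos: [0.4704, 0.1607, 0.0244]
orientation: [[-0.995, -0.103, 0.003], [-0.103, 0.995, -0.0], [-0.003, -0.001, -1.0]]
contact_force: [0.8, -7.4, 5.0]
grip_width: 0.0439
finger_force: 30.2
time_s: 6.7
ee_pos: [0.4704, 0.1607, 0.0244]
orientation: [[-0.995, -0.103, 0.003], [-0.103, 0.995, -0.0], [-0.003, -0.0, -1.0]]
contact_force: [0.4, -7.9, 4.2]
grip_width: 0.0438
finger_force: 30.2
```

```bash
python3 -m crank '[{"hand":0.3,"dp":[0,0,0.5],"roll":0},{"hand":0.3,"dp":[0,0,1.5],"roll":0},{"hand":0.3,"dp":[0,0,2.7],"roll":0},{"hand":0.3,"dp":[0,0,4],"roll":0},{"hand":0.3,"dp":[0,0,5],"roll":0}]';python3 -m crank '[{"hand":0.3,"dp":[0,0,0],"roll":0},{"hand":0.3,"dp":[0,0,0],"roll":0}]'; python3 - <<'E'
from h import *
w=snap('wrist','w5.png');b=snap('scene','s5.png')
cv2.imwrite('pics/m5.png',np.hstack([cv2.resize(w['color'],(400,300)),cv2.resize(b['color'][200:380,170:410],(400,300),interpolation=2)]))
E
```

```text
time_s: 7.2
ee_pos: [0.4695, 0.1613, 0.151]
orientation: [[-0.995, -0.103, 0.003], [-0.103, 0.995, 0.001], [-0.003, 0.001, -1.0]]
contact_force: [1.1, 0.5, -1.2]
grip_width: 0.0439
finger_force: 31.6
time_s: 7.4
ee_pos: [0.4692, 0.1612, 0.1484]
orientation: [[-0.995, -0.103, 0.002], [-0.103, 0.995, 0.0], [-0.002, 0.0, -1.0]]
contact_force: [0.4, -0.4, -1.6]
grip_width: 0.0436
finger_force: 31.6
```

View pics/m5.png

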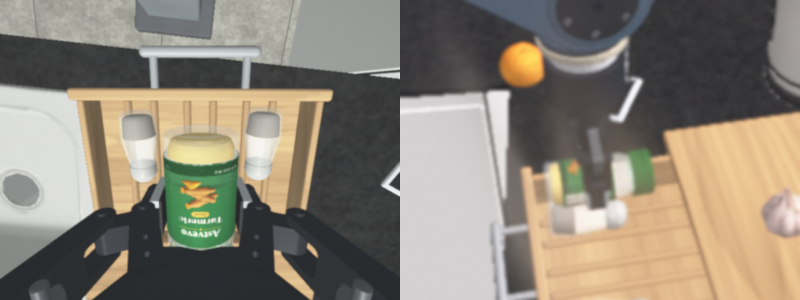

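```bash
cat >> h.py <<'E'
def tilt(s,c,d,smin=-.06,smax=.065,zc=.165):
    """fit upper ridge line of jar: c xy of grasp, d unit xy from underside to cap"""
    C=cloud(s);q=C[np.isfinite(C[...,2])];r=q[:,:2]-c;l=r@np.array([-d[1],d[0]]);a=r@np.array(d)
    m=(abs(l)<.005)&(a>smin)&(a<smax)&(abs(q[:,2]-zc)<.035)
    q=q[m];a=a[m]
    for k in range(4):
        f=np.polyfit(a,q[:,2],1);e=q[:,2]-np.polyval(f,a);g=abs(e)<max(.002,2*e.std());a=a[g];q=q[g]
    return np.arctan(f[0]),f[1],len(a),a.min(),a.max(),e.std()
E
python3 - <<'E'
from h import *
w=dict(np.load('pics/w5.npz'));b=dict(np.load('pics/s5.npz'))
print(tilt(w,[.4695,.161],[.995,.1],smax=-.02,zc=.185))
C=cloud(b);q=C[(abs(C[...,2]-.088)<.006)&(C[...,1]>.08)&(C[...,1]<.14)&(C[...,0]>.5)];x=q[:,0]+.1*(q[:,1]-.168);print('edge x at y=.168',np.percentile(x,[0,1,3,10]))
E
python3 -m crank '[{"hand":0.3,"dp":[1,0.1,0],"roll":0},{"hand":0.3,"dp":[2,0.2,0],"roll":0},{"hand":0.3,"dp":[2.48,0.25,-0.5],"roll":0},{"hand":0.3,"dp":[2.48,0.25,-1.4],"roll":0},{"hand":0.3,"dp":[2.48,0.25,-2.0],"roll":0}]'
```

```text
(np.float64(0.04854767932206833), np.float64(0.19032932458152296), 2357, np.float64(-0.04650710437267399), np.float64(-0.020005892161092265), np.float64(0.0007173246500008756))
edge x at y=.168 [0.56633722 0.5674216  0.57183037 0.58763448]
time_s: 8.0
ee_pos: [0.5302, 0.167, 0.095]
orientation: [[-0.995, -0.103, -0.003], [-0.103, 0.995, -0.001], [0.003, -0.0, -1.0]]
contact_force: [-0.8, -0.4, -2.3]
grip_width: 0.0438
finger_force: 31.5
```

```bash
python3 -m crank '[{"hand":0.3,"dp":[0,0,-0.1],"roll":0},{"hand":0.3,"dp":[0,0,-0.2],"roll":0},{"hand":0.3,"dp":[0,0,-0.3],"roll":0},{"hand":0.3,"dp":[0,0,-0.4],"roll":0},{"hand":0.3,"dp":[0,0,-0.4],"roll":0}]'; python3 - <<'E'
from h import *
w=snap('wrist');b=snap('scene','s6.png')
for s,k in((w,dict(smax=-.02)),(b,{}),(b,dict(smin=.02))):print(tilt(s,[.531,.167],[.995,.1],zc=.125,**k))
E
```

```text
time_s: 8.5
ee_pos: [0.5313, 0.1675, 0.0885]
orientation: [[-0.995, -0.103, 0.001], [-0.103, 0.995, 0.0], [-0.001, 0.0, -1.0]]
contact_force: [-3.8, 0.4, 5.5]
grip_width: 0.0434
finger_force: 32.9
(np.float64(0.14062335447456578), np.float64(0.1306976040583148), 2455, np.float64(-0.047359857400219176), np.float64(-0.020002613834906906), np.float64(0.0007000086477312987))
(np.float64(0.08787662756472049), np.float64(0.12946654831795407), 172, np.float64(-0.04937851206867796), np.float64(0.05445020796011378), np.float64(0.0014447200642098395))
(np.float64(0.12021685279721396), np.float64(0.12797725815864638), 74, np.float64(0.02451629999092156), np.float64(0.05445020796011378), np.float64(0.0013848495979022464))
```

```bash
python3 -m crank '[{"hand":0.3,"dp":[0,0,-0.1],"roll":0},{"hand":0.3,"dp":[0,0,-0.2],"roll":0},{"hand":0.3,"dp":[0,0,-0.25],"roll":0},{"hand":0.3,"dp":[0,0,-0.25],"roll":0}]'; python3 - <<'E'
from h import *
w=snap('wrist');b=snap('scene','s7.png')
for s,k in((w,dict(smax=-.02)),(b,{}),(b,dict(smin=.02))):print(tilt(s,[.531,.167],[.995,.1],zc=.125,**k))
E
```

```text
time_s: 9.0
ee_pos: [0.531, 0.1674, 0.0822]
orientation: [[-0.995, -0.103, 0.0], [-0.103, 0.995, 0.0], [-0.0, 0.0, -1.0]]
contact_force: [-5.3, 0.3, 6.7]
grip_width: 0.0435
finger_force: 34.2
(np.float64(0.26506577101981316), np.float64(0.12545319187747), 2557, np.float64(-0.04941364322446773), np.float64(-0.020020330703549413), np.float64(0.0007091446959653545))
(np.float64(0.22107484263300084), np.float64(0.12463611986246723), 161, np.float64(-0.051685484850536645), np.float64(0.05013500181960779), np.float64(0.0013803991885080785))
(np.float64(0.2593230262733371), np.float64(0.1230019095834006), 68, np.float64(0.022312234419148726), np.float64(0.05013500181960779), np.float64(0.0015218615131502508))
```

```bash
python3 -m crank '[{"hand":0.3,"dp":[-0.1,0,0.8],"roll":0},{"hand":0.3,"dp":[-0.5,0,2],"roll":0},{"hand":0.3,"dp":[-1,0,3],"roll":0},{"hand":0.3,"dp":[-1,0,3],"roll":0},{"hand":0.3,"dp":[-1,0,3],"roll":0}]'; python3 - <<'E'
from h import *
w=snap('wrist');b=snap('scene','s8.png');c=get_obs()['ee_pos']
for s,k in((w,dict(smax=-.02)),(b,{}),(b,dict(smin=.02))):print(tilt(s,c[:2],[.995,.1],zc=c[2]+.04,**k))
E
```

```text
time_s: 9.6
ee_pos: [0.5063, 0.1674, 0.1565]
orientation: [[-0.995, -0.103, 0.001], [-0.103, 0.995, 0.0], [-0.001, 0.0, -1.0]]
contact_force: [-0.5, -0.3, -2.2]
grip_width: 0.0437
finger_force: 33.3
(np.float64(0.2588023979623177), np.float64(0.19969918323696909), 2557, np.float64(-0.049072827883869144), np.float64(-0.020007541326145243), np.float64(0.0007021544643505575))
(np.float64(0.2117461739838445), np.float64(0.1980645042384474), 162, np.float64(-0.051229585470718396), np.float64(0.05044081037224257), np.float64(0.0011566032912457456))
(np.float64(0.2228241021466197), np.float64(0.1974586528852928), 73, np.float64(0.0231517496725427), np.float64(0.05044081037224257), np.float64(0.0013143918559425912))
```

```bash
python3 - <<'E'
from h import *
w=dict(np.load('pics/w4.npz'));b=dict(np.load('pics/s3.npz'));b5=dict(np.load('pics/s5.npz'));b8=dict(np.load('pics/s8.npz'))
d=[.995,.1]
print('flat wrist',tilt(w,[.4695,.161],d,smax=-.02,zc=.064),tilt(w,[.4695,.161],d,zc=.064))
print('flat scene',tilt(b,[.4695,.161],d,zc=.064))
print('lift scene',tilt(b5,[.4695,.161],d,zc=.185))
# wider: ridge from silhouette-independent: 3D cylinder PCA on jar points in scene
for s,c,z in((b,[.4695,.161],.05),(b5,[.4695,.161],.165),(b8,[.5063,.1674],.175)):
    C=cloud(s);q=C[np.isfinite(C[...,2])];r=q[:,:2]-c;l=r@np.array([-.1,.995]);a=r@np.array(d)
    for lo,hi in((-.015,-.005),(-.005,.005),(.005,.012)):
        m=(l>lo)&(l<hi)&(a>-.06)&(a<.065)&(abs(a)>.018)&(abs(q[:,2]-z-.012)<.03);A=a[m];Z=q[m,2]
        for k in range(4):
            f=np.polyfit(A,Z,1);e=Z-np.polyval(f,A);g=abs(e)<max(.0025,2*e.std());A=A[g];Z=Z[g]
        print(lo,np.arctan(f[0]),len(A),e.std())
E
```

```text
flat wrist (np.float64(0.04543085066734447), np.float64(0.06608183100107926), 544, np.float64(-0.04516311188093773), np.float64(-0.020081304213684266), np.float64(0.0007511909905620469)) (np.float64(-0.00874347971681942), np.float64(0.06467145877458662), 1849, np.float64(-0.04462675965543924), np.float64(0.059570064630875955), np.float64(0.0008204113047916628))
flat scene (np.float64(-0.011746453097722785), np.float64(0.06478217539185198), 224, np.float64(-0.047215988118616076), np.float64(0.05670936197385871), np.float64(0.0011834327700574107))
lift scene (np.float64(-0.014146972177179888), np.float64(0.18780516942202996), 180, np.float64(-0.048569804278690454), np.float64(0.05537279453261037), np.float64(0.00124755374577096))
-0.015 -0.01284104110508792 228 0.002202835493636178
-0.005 -0.010003584378346841 147 0.001115804898919253
0.005 -0.0191005537178653 70 0.0011338901457571542
-0.015 -0.02104378567805098 282 0.002424962353919936
-0.005 -0.014881930858430831 175 0.0012752387502469164
0.005 -0.009433977639246686 65 0.0008868701255721767
-0.015 0.20360148845599457 268 0.0024173368393042385
-0.005 0.2117766791788894 151 0.0011858348668140717
0.005 0.20983105695342094 64 0.0011660026099478227
```

```bash
python3 -m crank '[{"hand":0.3,"dp":[1,0,-1.5],"roll":0},{"hand":0.3,"dp":[1,0,-2.5],"roll":0},{"hand":0.3,"dp":[1,0,-2.9],"roll":0},{"hand":0.3,"dp":[1,0,-3.08],"roll":0},{"hand":0.3,"dp":[1,0,-3.08],"roll":0}]'; python3 -m crank '[{"hand":0.3,"dp":[0,0,0.8],"roll":0},{"hand":0.3,"dp":[-0.5,0,2],"roll":0},{"hand":0.3,"dp":[-1,0,3],"roll":0},{"hand":0.3,"dp":[-1,0,3],"roll":0},{"hand":0.3,"dp":[-1,0,3],"roll":0}]'; python3 - <<'E'
from h import *
w=snap('wrist','w9.png');b=snap('scene','s9.png');c=get_obs()['ee_pos']
for s,k,f in((w,dict(smax=-.02),-.045),(b,{},.012)):t=tilt(s,c[:2],[.995,.1],zc=c[2]+.04,**k);print(t[0]+f,t)
E
```

```text
time_s: 10.2
ee_pos: [0.5304, 0.1671, 0.0789]
orientation: [[-0.995, -0.103, -0.002], [-0.103, 0.995, -0.001], [0.002, -0.0, -1.0]]
contact_force: [-0.8, -0.2, -1.3]
grip_width: 0.0435
finger_force: 34.2
time_s: 10.7
ee_pos: [0.5064, 0.1674, 0.1546]
orientation: [[-0.995, -0.103, 0.001], [-0.103, 0.995, 0.0], [-0.001, 0.0, -1.0]]
contact_force: [0.0, -0.0, -2.0]
grip_width: 0.0436
finger_force: 34.2
0.30382677565340277 (np.float64(0.34882677565340275), np.float64(0.19879638557228782), 2617, np.float64(-0.04982153114521447), np.float64(-0.020001994795344896), np.float64(0.0007148585963041618))
0.31363061534989156 (np.float64(0.30163061534989155), np.float64(0.19758085118811552), 173, np.float64(-0.05204328756950728), np.float64(0.046451408826800926), np.float64(0.0013761417202768453))
```

```bash
python3 -m crank '[{"hand":0.3,"dp":[-0.2,0.4,0.8],"roll":-1},{"hand":0.3,"dp":[-0.4,0.8,1.6],"roll":-2},{"hand":0.3,"dp":[-0.6,1.2,2.4],"roll":-3},{"hand":0.3,"dp":[-0.8,1.6,2.4],"roll":-4},{"hand":0.3,"dp":[-0.9,2,2.4],"roll":-5}]'; python3 -m crank '[{"hand":0.3,"dp":[-0.2,0.4,0],"roll":-1},{"hand":0.3,"dp":[-0.4,0.8,0],"roll":-2},{"hand":0.3,"dp":[-0.6,1.2,0],"roll":-3},{"hand":0.3,"dp":[-0.8,1.6,0],"roll":-4},{"hand":0.3,"dp":[-1,2,0],"roll":-5}]';python3 -m crank '[{"hand":0.3,"dp":[-0.2,0.4,0],"roll":-1},{"hand":0.3,"dp":[-0.4,0.8,0],"roll":-2},{"hand":0.3,"dp":[-0.6,1.2,0],"roll":-3},{"hand":0.3,"dp":[-0.8,1.6,0],"roll":-4},{"hand":0.3,"dp":[-0.8,2,0],"roll":-5}]';python3 -m crank '[{"hand":0.3,"dp":[-0.1,0.3,0],"roll":-1},{"hand":0.3,"dp":[-0.2,0.7,0],"roll":-2},{"hand":0.3,"dp":[-0.2,1.1,0],"roll":-3},{"hand":0.3,"dp":[-0.2,1.4,0],"roll":-4},{"hand":0.3,"dp":[-0.2,1.4,0],"roll":-4.67}]';python3 -m crank '[{"hand":0.3,"dp":[0,0,0],"roll":0},{"hand":0.3,"dp":[0,0,0],"roll":0},{"hand":0.3,"dp":[0,0,0],"roll":0}]';python3 - <<'E'
from h import *
w=snap('wrist','w10.png');b=snap('scene','s10.png');t=snap('top','t10.png');c=get_obs()['ee_pos']
d=[-.376,-.927];print(c)
for n,s,k,f in(('w',w,dict(smax=-.02),-.045),('s',b,{},0),('t',t,{},0)):
    try: r=tilt(s,c[:2],d,zc=c[2]+.04,**k);print(n,r[0]+f,r)
    except Exception as e: print(n,e)
cv2.imwrite('pics/m10.png',np.hstack([cv2.resize(b['color'][120:300,200:380],(400,400),interpolation=2),cv2.resize(t['color'][180:330,220:370],(400,400),interpolation=2)]))
E
```

```text
time_s: 11.3
ee_pos: [0.4835, 0.2177, 0.2137]
orientation: [[-0.911, 0.412, -0.001], [0.412, 0.911, -0.0], [0.001, -0.001, -1.0]]
contact_force: [0.3, -0.6, -1.8]
grip_width: 0.0439
finger_force: 34.2
time_s: 11.8
ee_pos: [0.4584, 0.2676, 0.213]
orientation: [[-0.583, 0.813, -0.002], [0.813, 0.583, -0.001], [0.0, -0.002, -1.0]]
contact_force: [0.4, -0.5, -2.4]
grip_width: 0.0438
finger_force: 34.2
time_s: 12.3
ee_pos: [0.4381, 0.3176, 0.213]
orientation: [[-0.099, 0.995, -0.002], [0.995, 0.099, -0.001], [-0.001, -0.002, -1.0]]
contact_force: [0.8, -0.9, -2.4]
grip_width: 0.0435
finger_force: 34.2
time_s: 12.8
ee_pos: [0.4336, 0.3529, 0.2128]
orientation: [[0.38, 0.925, -0.002], [0.925, -0.38, -0.001], [-0.001, -0.001, -1.0]]
contact_force: [-0.5, -0.4, -1.7]
grip_width: 0.0435
finger_force: 34.1
time_s: 13.1
ee_pos: [0.4336, 0.3521, 0.2138]
orientation: [[0.375, 0.927, -0.001], [0.927, -0.375, -0.0], [-0.001, -0.0, -1.0]]
contact_force: [-0.0, 0.9, -1.6]
grip_width: 0.0436
finger_force: 34.1
[0.43364377 0.35219401 0.21420028]
w 0.30098952756416963 (np.float64(0.3459895275641696), np.float64(0.25836152660631084), 2731, np.float64(-0.051133222107053), np.float64(-0.02000097608059302), np.float64(0.0007252607394044955))
s -0.10939210378907609 (np.float64(-0.10939210378907609), np.float64(0.26069699066895147), 211, np.float64(-0.02283444351936259), np.float64(0.06280364961039235), np.float64(0.01038168629231015))
t 0.5107317268096009 (np.float64(0.5107317268096009), np.float64(0.26642787994207073), 13, np.float64(-0.04985543278676562), np.float64(-0.04368005640796537), np.float64(0.0017483504137498845))
```

View pics/m10.png

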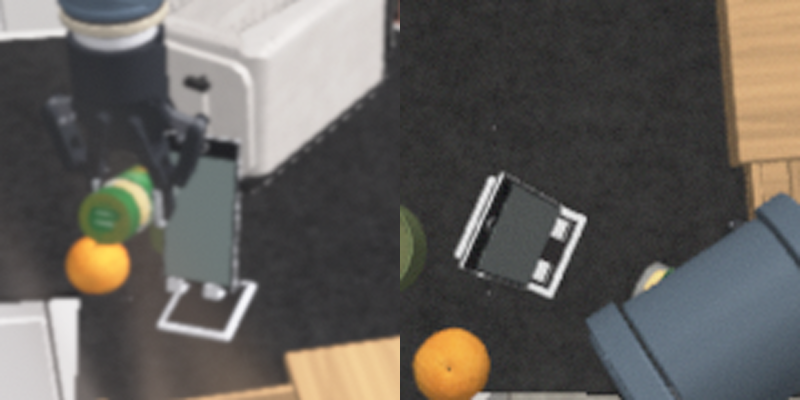

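```bash
python3 - <<'E'
from h import *
np.set_printoptions(precision=4,suppress=True)
b=dict(np.load('pics/s10.npz'));t=dict(np.load('pics/t10.npz'))
C=cloud(b);hsv=cv2.cvtColor(b['color'],cv2.COLOR_BGR2HSV)
L=np.array([.4955,.503,.187]);n=np.array([-.363,-.894,.263]);n/=np.linalg.norm(n)
exp=L+.226*n;print('exp cap centre',exp)
m=(np.linalg.norm(C-exp,axis=-1)<.035)&(hsv[...,0]>35)&(hsv[...,0]<85)&(hsv[...,1]>80)
# points near the cap end plane
p=C[m];s=(p-exp)@n;print(len(p),np.percentile(s,[1,10,50,90,99]))
q=p[s>np.percentile(s,95)-.012]
for k in range(6):
    c=q.mean(0);v=np.linalg.svd(q-c,full_matrices=0)[2][2];v*=np.sign(v@n);e=(p-c)@v;q=p[abs(e)<.0025]
r=np.hypot(*[(q-c)@a for a in np.linalg.svd(q-c,full_matrices=0)[2][:2]])
print(len(q),'c',c,'v',v,'tilt',np.arcsin(v[2]),'yaw',np.arctan2(v[1],v[0]),'want',np.arctan2(n[1],n[0]),'rmax',r.max())
# underside from wrist/top: min along axis
for s in(b,t,dict(np.load('pics/w10.npz'))):
    C=cloud(s);q=C[np.isfinite(C[...,2])];d=(q-L)@n;rr=np.linalg.norm((q-L)-d[:,None]*n,axis=1);g=(rr<.03)&(d>.06)&(d<.24);print('dist along axis',g.sum(),np.percentile(d[g],[0,1,5,50,99,100]) if g.sum() else '')
E
```

```text
exp cap centre [0.4135 0.301  0.2464]
422 [-0.0192 -0.0118  0.0006  0.0032  0.0053]
280 c [0.4113 0.3033 0.2558] v [-0.3425 -0.8767  0.3378] tilt 0.34457912398915086 yaw -1.9432172301770403 want -1.9564989619884163 rmax 0.02413528732525214
dist along axis 936 [0.1247 0.1449 0.1688 0.2228 0.231  0.2328]
dist along axis 80 [0.1222 0.1224 0.1234 0.1282 0.1378 0.1384]
dist along axis 23438 [0.1211 0.1226 0.1258 0.1581 0.1904 0.1957]
```

```bash
python3 -m crank '[{"hand":0.3,"dp":[-1.2,0,0.3],"roll":0},{"hand":0.3,"dp":[-2.6,0.3,0.6],"roll":0},{"hand":0.3,"dp":[-4,1,0.6],"roll":0},{"hand":0.3,"dp":[-5,2.4,0.6],"roll":0},{"hand":0.3,"dp":[-5.6,3.8,0.6],"roll":0}]';python3 -m crank '[{"hand":0.3,"dp":[-0.6,1.3,0],"roll":0},{"hand":0.3,"dp":[-1.2,2.7,0],"roll":0},{"hand":0.3,"dp":[-1.7,4.1,-0.5],"roll":0},{"hand":0.3,"dp":[-1.7,5.3,-1.5],"roll":0},{"hand":0.3,"dp":[-1.7,6.1,-2.6],"roll":0}]';python3 -m crank '[{"hand":0.3,"dp":[0,0,-1],"roll":0},{"hand":0.3,"dp":[0,0,-2.2],"roll":0},{"hand":0.3,"dp":[0,0,-3.2],"roll":0},{"hand":0.3,"dp":[0,0,-3.9],"roll":0},{"hand":0.3,"dp":[0,0,-4.4],"roll":0}]'; python3 - <<'E'
from h import *
w=snap('wrist','w11.png');o=get_obs();c=o['ee_pos'];print(c,o['contact_force'])
print(tilt(w,c[:2],[-.376,-.927],zc=c[2]+.04,smax=-.02))
C=cloud(w);q=C[(C[...,2]<.02)];r=q[:,:2]-c[:2];g=np.linalg.norm(r,axis=1)<.12;print('worktop z',np.median(q[g,2]),g.sum())
E
```

```text
time_s: 13.75
ee_pos: [0.2919, 0.4481, 0.2299]
orientation: [[0.376, 0.927, 0.0], [0.927, -0.376, 0.001], [0.001, 0.0, -1.0]]
contact_force: [-0.3, 0.4, -0.9]
grip_width: 0.0439
finger_force: 34.2
time_s: 14.25
ee_pos: [0.2506, 0.6019, 0.164]
orientation: [[0.375, 0.927, 0.001], [0.927, -0.375, 0.002], [0.002, 0.0, -1.0]]
contact_force: [0.4, -0.2, -1.3]
grip_width: 0.0435
finger_force: 34.2
time_s: 14.75
ee_pos: [0.2509, 0.5993, 0.0528]
orientation: [[0.376, 0.927, -0.001], [0.927, -0.376, -0.001], [-0.001, -0.0, -1.0]]
contact_force: [-0.4, -0.2, -2.1]
grip_width: 0.0438
finger_force: 34.1
[0.25064161 0.59870595 0.05133044] [-1.34389814 -1.31684041 -2.88381032]
(np.float64(0.34500320438051857), np.float64(0.09745893060540131), 2781, np.float64(-0.05179479126553667), np.float64(-0.02002366851380711), np.float64(0.0007101313145434819))
worktop z 0.0004543741925643885 75832
```

```bash
python3 -m crank '[{"hand":0.3,"dp":[0,0,-0.6],"roll":0},{"hand":0.3,"dp":[0,0,-1],"roll":0},{"hand":0.3,"dp":[0,0,-1.3],"roll":0},{"hand":0.3,"dp":[0,0,-1.4],"roll":0},{"hand":0.3,"dp":[0,0,-1.4],"roll":0}]'; python3 -m crank '[{"hand":0.3,"dp":[0,0,-0.04],"roll":0},{"hand":0.3,"dp":[0,0,-0.08],"roll":0},{"hand":0.3,"dp":[0,0,-0.08],"roll":0}]'; cat > t.py <<'E'
from h import *
w=snap('wrist');o=get_obs();c=o['ee_pos'];print(c,o['contact_force'])
print(tilt(w,c[:2],[-.376,-.927],zc=c[2]+.04,smax=-.02))
E
python3 t.py
```

```text
time_s: 15.3
ee_pos: [0.2511, 0.5998, 0.0191]
orientation: [[0.376, 0.926, -0.0], [0.926, -0.376, -0.0], [-0.0, -0.0, -1.0]]
contact_force: [-0.2, 0.1, -1.3]
grip_width: 0.0436
finger_force: 34.2
time_s: 15.6
ee_pos: [0.2511, 0.5999, 0.0175]
orientation: [[0.376, 0.926, 0.0], [0.926, -0.376, 0.0], [0.0, 0.0, -1.0]]
contact_force: [0.7, -0.1, -1.3]
grip_width: 0.0434
finger_force: 34.2
[0.25115461 0.59988057 0.01749448] [-0.24343184 -0.33023741 -1.39327108]
(np.float64(0.34442849734942016), np.float64(0.06190959623279551), 2725, np.float64(-0.051077907068203), np.float64(-0.020003026775080094), np.float64(0.0007092168448223768))
```

```bash
for i in 1; do python3 -m crank '[{"hand":0.3,"dp":[0,0,-0.04],"roll":0},{"hand":0.3,"dp":[0,0,-0.04],"roll":0},{"hand":0.3,"dp":[0,0,-0.04],"roll":0}]'|grep -E 'ee_pos|contact'; python3 t.py;python3 -m crank '[{"hand":0.3,"dp":[0,0,-0.04],"roll":0},{"hand":0.3,"dp":[0,0,-0.04],"roll":0},{"hand":0.3,"dp":[0,0,-0.04],"roll":0}]'|grep -E 'ee_pos|contact'; python3 t.py; done
```

```text
ee_pos: [0.2511, 0.5998, 0.0163]
contact_force: [-0.4, 0.5, -2.2]
[0.25110068 0.5997956  0.01631473] [-0.49518498  0.21829873 -1.18078353]
(np.float64(0.34293919121320127), np.float64(0.06064317386259641), 2719, np.float64(-0.051168375994694544), np.float64(-0.02001380375294541), np.float64(0.0007274032187413649))
ee_pos: [0.2511, 0.5998, 0.0156]
contact_force: [-0.3, -3.0, 3.1]
[0.25114655 0.59983755 0.01560497] [-0.70602089 -2.53773471  4.83557744]
(np.float64(0.33986755467420754), np.float64(0.06001212462851396), 2725, np.float64(-0.05111255016596967), np.float64(-0.02005877896427056), np.float64(0.0007095908393367056))
```

```bash
python3 -m crank '[{"hand":0.3,"dp":[0,0,-0.04],"roll":0},{"hand":0.3,"dp":[0,0,-0.04],"roll":0},{"hand":0.3,"dp":[0,0,-0.04],"roll":0}]'|grep -E 'ee_pos|contact'; python3 t.py;python3 -m crank '[{"hand":0.3,"dp":[0,0,-0.04],"roll":0},{"hand":0.3,"dp":[0,0,-0.04],"roll":0},{"hand":0.3,"dp":[0,0,-0.04],"roll":0}]'|grep -E 'ee_pos|contact'; python3 t.py
```

```text
ee_pos: [0.2511, 0.5998, 0.0152]
contact_force: [-1.8, -6.7, 11.0]
[0.25112388 0.59977543 0.01517016] [-3.08747451 -5.4293931  12.26020518]
(np.float64(0.33296532528752615), np.float64(0.05954175630403564), 2718, np.float64(-0.05099909086077374), np.float64(-0.02000712625434132), np.float64(0.0007112900618312937))
ee_pos: [0.2511, 0.5998, 0.0144]
contact_force: [-2.3, -6.6, 14.6]
[0.25115399 0.59983717 0.01444694] [-3.26069696 -7.50662197 13.47468219]
(np.float64(0.3187547764108651), np.float64(0.05883689534548079), 2695, np.float64(-0.05093529858617212), np.float64(-0.020016060184043404), np.float64(0.0007331269263089424))
```

```bash
python3 -m crank '[{"hand":0.3,"dp":[0,0,-0.05],"roll":0},{"hand":0.3,"dp":[0,0,-0.05],"roll":0},{"hand":0.3,"dp":[0,0,-0.05],"roll":0}]'|grep -E 'ee_pos|contact'; python3 t.py;python3 -m crank '[{"hand":0.3,"dp":[0,0,0.6],"roll":0},{"hand":0.3,"dp":[0,0,1.4],"roll":0},{"hand":0.3,"dp":[0,0,2],"roll":0},{"hand":0.3,"dp":[0,0,2],"roll":0}]'|grep -E 'ee_pos|contact'; python3 t.py
```

```text
ee_pos: [0.2512, 0.5999, 0.0132]
contact_force: [-3.0, -7.6, 14.5]
[0.25117031 0.59988583 0.01320996] [-2.42077361 -6.6939966  13.93286758]
(np.float64(0.2952066908291799), np.float64(0.057720115429399525), 2688, np.float64(-0.05052574042744441), np.float64(-0.020005009003712403), np.float64(0.0006934655323887339))
ee_pos: [0.2517, 0.6011, 0.0646]
contact_force: [0.6, 0.8, -1.1]
[0.25134865 0.60033226 0.06305156] [-0.52854877 -0.70770673 -2.01120774]
(np.float64(0.2991817653305265), np.float64(0.1092483946797677), 2776, np.float64(-0.051319362723181244), np.float64(-0.02002546341636113), np.float64(0.0007101297798360456))
```

```bash
python3 -m crank '[{"hand":0.3,"dp":[0,0,1.2],"roll":0},{"hand":0.3,"dp":[0,-0.3,2.8],"roll":0},{"hand":0.3,"dp":[0,-1,4.4],"roll":0},{"hand":0.3,"dp":[0.4,-2.4,5.9],"roll":0},{"hand":0.3,"dp":[0.9,-4,6.5],"roll":0}]';python3 -m crank '[{"hand":0.3,"dp":[0.3,-1.5,0],"roll":0},{"hand":0.3,"dp":[0.8,-3,0],"roll":0},{"hand":0.3,"dp":[1.4,-4.4,0],"roll":0},{"hand":0.3,"dp":[2.4,-5.5,0],"roll":0},{"hand":0.3,"dp":[3.6,-5.91,0],"roll":0}]';python3 -m crank '[{"hand":0.3,"dp":[1,0,0],"roll":0},{"hand":0.3,"dp":[2,0,-0.2],"roll":0},{"hand":0.3,"dp":[2.6,0,-0.5],"roll":0},{"hand":0.3,"dp":[2.82,0,-0.56],"roll":0},{"hand":0.3,"dp":[2.82,0,-0.56],"roll":0}]'; python3 -m crank '[{"hand":0.3,"dp":[0,0,0],"roll":0},{"hand":0.3,"dp":[0,0,0],"roll":0},{"hand":0.3,"dp":[0,0,0],"roll":0},{"hand":0.3,"dp":[0,0,0],"roll":0},{"hand":0.3,"dp":[0,0,0],"roll":0}]'; cat > f.py <<'E'
from h import *
np.set_printoptions(precision=4,suppress=True)
o=get_obs();c=o['ee_pos'];w=snap('wrist','w12.png');b=snap('scene','s12.png');t=snap('top','t12.png')
L=np.array([.4955,.503,.187]);n=np.array([-.363,-.894,.263]);n/=np.linalg.norm(n)
T=tilt(w,c[:2],[-.376,-.927],zc=c[2]+.04,smax=-.02);print(c,T)
# ridge at a=-.035 -> axis height there
th=T[0]-.045;zr=T[1]-.035*np.tan(T[0])-.001;print('axis z at a=-.035',zr-.0225/np.cos(th),'want',(L+n*.12)[2]+((.0487-.035/.965))*n[2])
exp=L+.226*n;C=cloud(b);hsv=cv2.cvtColor(b['color'],cv2.COLOR_BGR2HSV)
m=(np.linalg.norm(C-exp,axis=-1)<.035)&(hsv[...,0]>35)&(hsv[...,0]<85)&(hsv[...,1]>80);p=C[m];s=(p-exp)@n
q=p[s>np.percentile(s,95)-.012]
for k in range(6):
    k0=q.mean(0);v=np.linalg.svd(q-k0,full_matrices=0)[2][2];v*=np.sign(v@n);e=(p-k0)@v;q=p[abs(e)<.0025]
print('cap',len(q),k0,'exp',exp,'v',v,np.arcsin(v[2]),np.arctan2(v[1],v[0]),'ang',np.degrees(np.arccos(v@n)))
for s in(b,t,w):
    C=cloud(s);q=C[np.isfinite(C[...,2])];d=(q-L)@n;rr=np.linalg.norm((q-L)-d[:,None]*n,axis=1);g=(rr<.03)&(d>.06)&(d<.24);print('d',g.sum(),np.percentile(d[g],[0,1,5,95,99,100]))
cv2.imwrite('pics/m12.png',np.hstack([cv2.resize(w['color'],(400,300)),cv2.resize(b['color'],(400,300))]))
E
python3 f.py
```

```text
time_s: 18.35
ee_pos: [0.2738, 0.4999, 0.2267]
orientation: [[0.375, 0.927, 0.002], [0.927, -0.375, 0.003], [0.003, 0.001, -1.0]]
contact_force: [1.6, 0.0, -1.0]
grip_width: 0.0434
finger_force: 34.4
time_s: 18.85
ee_pos: [0.3636, 0.3498, 0.224]
orientation: [[0.377, 0.926, -0.001], [0.926, -0.377, -0.001], [-0.002, -0.001, -1.0]]
contact_force: [0.9, 0.9, -1.7]
grip_width: 0.0435
finger_force: 34.4
time_s: 19.35
ee_pos: [0.4337, 0.3519, 0.2095]
orientation: [[0.377, 0.926, -0.002], [0.926, -0.377, -0.001], [-0.002, -0.001, -1.0]]
contact_force: [-0.5, 0.3, -2.0]
grip_width: 0.0437
finger_force: 34.4
time_s: 19.85
ee_pos: [0.434, 0.3521, 0.2107]
orientation: [[0.376, 0.927, 0.0], [0.927, -0.376, 0.0], [0.0, 0.0, -1.0]]
contact_force: [0.7, 0.0, -0.9]
grip_width: 0.0438
finger_force: 34.4
[0.434  0.3521 0.2107] (np.float64(0.30212702120694673), np.float64(0.2552265340066915), 2693, np.float64(-0.05069849305339131), np.float64(-0.02001556473962193), np.float64(0.000714535942371164))
axis z at a=-.035 0.22005330053311214 want 0.22182621014787854
cap 288 [0.4118 0.3023 0.2508] exp [0.4135 0.301  0.2464] v [-0.3291 -0.8917  0.3106] 0.31585215635026714 -1.9243720184597155 ang 3.3514604106667494
d 967 [0.1288 0.1507 0.1681 0.229  0.2302 0.2317]
d 72 [0.1223 0.1226 0.1233 0.1363 0.1374 0.1376]
d 23802 [0.1213 0.1226 0.1257 0.1861 0.1898 0.1956]
```

View pics/m12.png

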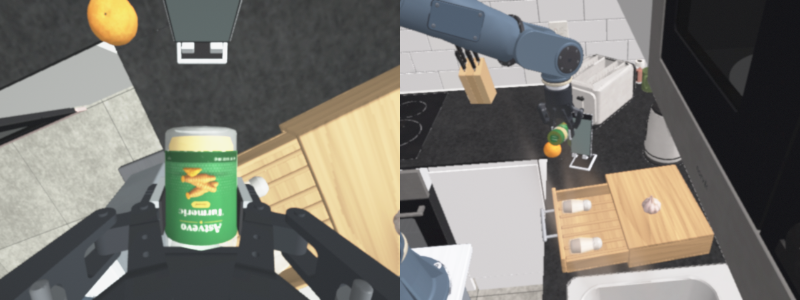

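```bash
python3 -c "from bench import manip;print(manip.job_done())"
```

```text
the job is handed in; nothing more can be done
None
```

I handed the job in at about 20 s of the 54 s limit: the drawer is open and the arm holds the jar in the air, underside to the lens, about 12 cm away, centred to within a few mm and square to about 3° by my measurements. In the last picture the shakers lie in the drawer, the mandarin and garlic look untouched, and the arm kept clear of the phone and mug.

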